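# Find the block that rattles in the returned carton

## Robot

A 7-joint arm with a two-finger parallel gripper is mounted at the origin on the work surface. World frame = base frame: x ahead of the robot, y to its left, z up, the work surface at z = 0. Lengths are in m, angles in rad, forces in N, time in s.
With the tool pointing down it reaches from about 0.4 to 0.925 m from the base axis. Payload 4.1 kg.
Tool frame: the origin (TCP) lies at the very end of the fingers, on their centre line; the grasp point (between the pads) lies ctrl.grip_point_offset behind it (ctrl.grip_point_offset is the distance from the TCP to the grasp point, in m); z points along the fingers, y is the line along which they close (so a half turn about z gives the same grasp; the last joint's range is limited). The gripper opens to 85 mm and grips with 20 to 120 N. Pads are 22 mm wide; open, the fingers measure 114 mm over their backs; the gripper's body (76 mm by 85 mm) begins 54 mm behind the grasp point. The pads swing forward as they close: fully open they stand 13 mm farther back than shut.
Start: joints at [1.176, 0.398, 0.045, 1.537, -0.019, 1.207, -0.051], TCP at [0.19, -0.622, 0.203] pointing down, gripper open.
Joint ranges: [-2.82, 2.82], [-0.49, 2.23], [-1.37, 1.46], [0, 2.46], [-1.36, 4.5], [0.23, 2], [-2.94, 2.94]. Speed limits (rad/s): [2.57, 2.57, 3.14, 3.14, 3.14, 3.14, 3.14].

## Interface

Orientations are given as a rotation vector (axis times angle).
In Python, from bench import ctrl gives the robot as it stands.
- The arm moves only by the tool jog_arm, never from a script. Its argument "rows" is a list that holds one entry, the list of rows, each a list of 7 numbers: the shift along the tool's x, y, z in m, then the turn, a rotation vector about the tool's x, y, z in rad, then the closure, from 0 (fully open) to 1 (shut). In form: [[[dx, dy, dz, wx, wy, wz, hand], ...]]. A call has exactly 5 rows; each row shifts and turns the commanded pose from where the row before left it, along the tool's axes as they then stand; what a row does not reach is not made up. A row lasts 1/8 s, in which the tool goes at most 62.5 mm and 10.7 degrees, less where a joint would pass 70% of its speed; a pose out of reach is approached as far as the arm can. A call with a gripper value outside its range is refused whole. The fingers move at their own pace and stop on an object; the grip force is fixed at half the most. Time passes only in rows, so rows that do not move let the fingers close, or fill a call up. It gives the time, the measured TCP pose, the force, the opening and the grip force at its end, in the units of the state.
- ctrl.read_state(): the state, without advancing time (a new reading comes with each control period).
- ctrl.camera(name): name is "scene" or "top"; returns a dict with "color" (480x640x3 uint8, red, green, blue), "fx", "fy", "cx", "cy" (pixels), "k1" (the pictures are not rectified: a ray, as slopes to the right and down, at radius r is drawn at 1 + k1 r^2 times it, then the intrinsics apply), "extrinsics" (4x4, takes a point from camera to world coordinates). Camera axes: x right, y up, looking along -z (the intrinsics and any distortion apply to the point x, -y, -z); pixel columns grow to the right and rows downward; lengths in m; the calibration is good to about 2 mm. A picture is of the moment at which its call begins. There is no depth.
- ctrl.job_done(): hands the job in; it is judged then, once.
The state is a dict: "clock": time; "joints": joint angles; "joint_vel": joint speeds; "effort": joint torques, N m; "tool_pos": TCP position; "ee_rot": TCP orientation; "wrist_force": force on the tool from outside, world axes, zero at the start; "wrist_torque": the same for the moment, N m; "grip_width": finger opening in m; "grasp_force": force on a finger pad.
Only numpy, scipy, OpenCV 4.12 (cv2) and the standard library are available. Lean on these libraries where they do the work, as an engineer would, in place of code of your own. Each camera call takes 0.05 s, during which the arm holds its last target. There are 200 camera calls.

## Task

The returned carton rattles: one of the five look-alike packing blocks on its floor has come unglued. Feel along the row with light pushes (never more than 40 N on anything) to find the loose one, and bring it out of the carton so that it is left lying on the green mat in front, clear of the carton. Leave the tape roll, the small parcel and the scanner where they are.

Things in the scene. Friction and masses are not known exactly. Their poses are not given: they have to be found in the camera images.
- carton: Shallow brown cardboard carton, fixed to the bench. Origin on the bench under the middle of its inner floor; x points from its open front to its back wall, y along the row of blocks, z up. Back wall and two side walls are 4 mm thick, tops 45 mm above the bench, with folded-down flaps outside (for looks only). The front (-x) has no wall: the floor simply ends at x = -62 mm.
- carton_floor (a point): Middle of the carton's inner floor, 5 mm above the bench; axes as the carton's. The floor is 124 mm deep (x -62 to +62 mm) and 320 mm wide (y -160 to +160 mm). Five blocks stand on it in a row along y; behind the row a trench 43 to 53 mm wide is left free before the back wall, and 11 to 21 mm of floor lie in front of it.
- spot_1 (a point): Nominal centre, half-way up (17 mm over the bench), of place 1 of 5 in the row, at its -y end; a fixed point of the carton. Here lies a pale wooden block, 60 mm along carton x, 50 mm along y, 24 mm high, up to 5 mm off in x, 1.5 mm in y, 0.04 rad in yaw. One of the five blocks, another each time, is loose (50 to 90 g, slides at under 2 N); the rest are glued and do not give.
- spot_2 (a point): The same for place 2 of the row, 60 mm from place 1 along the carton's +y: a block alike in look and size, glued or loose. About 10 mm of gap between neighbours. The point does not follow the block.
- spot_3 (a point): The same for place 3 of the row, 120 mm from place 1 along the carton's +y: a block alike in look and size, glued or loose. About 10 mm of gap between neighbours. The point does not follow the block.
- spot_4 (a point): The same for place 4 of the row, 180 mm from place 1 along the carton's +y: a block alike in look and size, glued or loose. About 10 mm of gap between neighbours. The point does not follow the block.
- spot_5 (a point): The same for place 5 of the row, 240 mm from place 1 along the carton's +y (the +y end): a block alike in look and size, glued or loose. About 10 mm of gap between neighbours. The point does not follow the block.
- mat: Green mat, 100 mm (x) by 330 mm (y) and 3 mm thick, fixed to the bench along the carton's open front, 2 mm from the edge of its floor and 2 mm lower than that floor. Origin under its middle; axes parallel to the carton's, so the carton lies on its +x side.
- tape: Bystander: roll of yellow tape, a ring lying flat, 92 mm across and 48 mm high; origin at the centre of its underside.
- parcel: Bystander: small brown parcel 110 x 75 x 55 mm; origin at the centre of its underside, x along its length.
- scanner: Bystander: hand-held scanner lying on the bench, black handle 100 x 36 x 30 mm centred on the origin (underside), grey head 60 x 50 x 34 mm towards +x, to 105 mm.

How it is judged:
At the end, for the whole second after the job is handed in: The loose block rests on the green mat (the mat bears a steady 0.3 to 2 N, the block's weight) and nothing loose touches the carton or lies in it (under 0.05 N); the tape roll, the parcel and the scanner are still (under 20 mm/s) and within 20 mm of where they began (contact force between mat and anything else between 0.3 and 2 N and contact force between carton and anything else below 0.05 N and linear speed of each of tape, parcel, scanner below 0.02 m/s and distance of each of tape, parcel, scanner from where it was at the start of the episode below 0.02 m).
It fails at once if the fingers press on anything with more than 40 N (contact force between the fingers and anything else above 40 N).
It fails at once if the tape is moved by more than 20 mm (distance of tape from where it was at the start of the episode above 0.02 m).
It fails at once if the parcel is moved by more than 20 mm (distance of parcel from where it was at the start of the episode above 0.02 m).
It fails at once if the scanner is moved by more than 20 mm (distance of scanner from where it was at the start of the episode above 0.02 m).
It also fails if it takes over 56 s, if anything falls off the work surface, if the arm or the gripper's body presses on something with over 40 N, if the wrist force passes 120 N, or if a joint passes its speed limit or range.

## Working session

There is one attempt and no reset: what is moved stays moved. The work goes in short steps, Python scripts to look and compute and a tool call to move; the robot and the scene stay as the last step left them, time stands still between calls to the robot, and variables do not carry over. Pictures are saved under pics/ and viewed, at most 10 in all, crops included, and the job is handed in when it is done.

Besides the shell and the picture viewer there is one more tool, called as name(argument=value, ...) on one line, values as JSON. jog_arm: Moves the arm, as the interface text tells. Its arguments: {"type":"object","properties":{"rows":{"type":"array","items":{"type":"array","items":{"type":"array","items":{"type":"number"}}}}},"required":["rows"]}

```bash
mkdir -p pics
python3 - <<'E'
from bench import ctrl
import cv2,pickle
d={}
for n in("scene","top"):
    c=ctrl.camera(n);d[n]=c;cv2.imwrite(f"pics/{n}0.png",c["color"][:,:,::-1])
    print(n,c["fx"],c["cx"],c["cy"],c["k1"],c["extrinsics"])
pickle.dump(d,open("d.pkl","wb"))
print(ctrl.read_state(),ctrl.grip_point_offset)
E
```

```text
scene 470.7688852290156 328.58366432016936 234.0246289694398 -0.098464633919603 [[-0.88502141 -0.31629085  0.34160972  0.85959575]
 [ 0.4654038  -0.6194944   0.63215978  0.69749957]
 [ 0.01167895  0.71846141  0.69546877  0.81057692]
 [ 0.          0.          0.          1.        ]]
top 514.3058060239924 316.48907195243567 235.2303448768874 -0.030476742845016867 [[-0.02408621  0.99728443 -0.06959615  0.36582504]
 [-0.99945058 -0.02243603  0.02439612  0.01614304]
 [ 0.02276841  0.07014552  0.99727689  1.34653119]
 [ 0.          0.          0.          1.        ]]
{'clock': 0.1, 'joints': array([ 1.17603564,  0.39913157,  0.0450574 ,  1.53775801, -0.01871323,
        1.20690232, -0.05067793]), 'joint_vel': array([ 0.00053043, -0.00098616, -0.00127107, -0.00231557, -0.00136324,
       -0.00060717, -0.00065306]), 'effort': array([ 4.28563610e-03, -4.76264441e+01,  1.37053583e+00, -2.54952049e+01,
        1.19569324e-02,  4.88369929e-03,  6.14502923e-06]), 'tool_pos': array([ 0.18928418, -0.62117731,  0.20155729]), 'ee_rot': array([-3.10556117e+00, -4.62803130e-01,  5.95486030e-04]), 'wrist_force': array([-0.26302779,  0.05369669,  0.68093791]), 'wrist_torque': array([0.00401608, 0.01875575, 0.00243975]), 'grasp_force': 0.0, 'grip_width': 0.08553893377201748} 0.0187
```

View pics/top0.png

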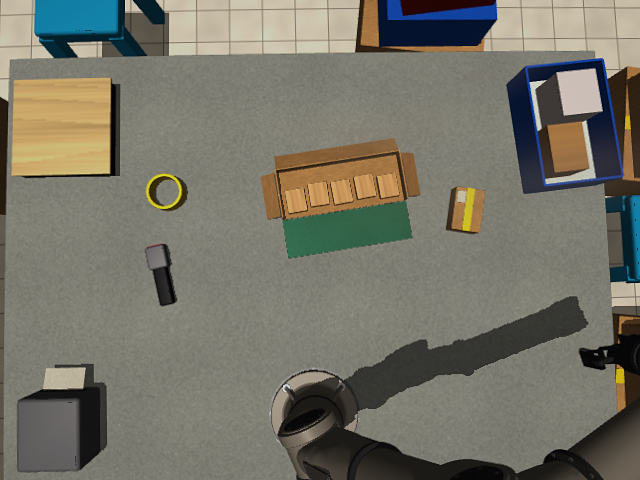

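View pics/scene0.png

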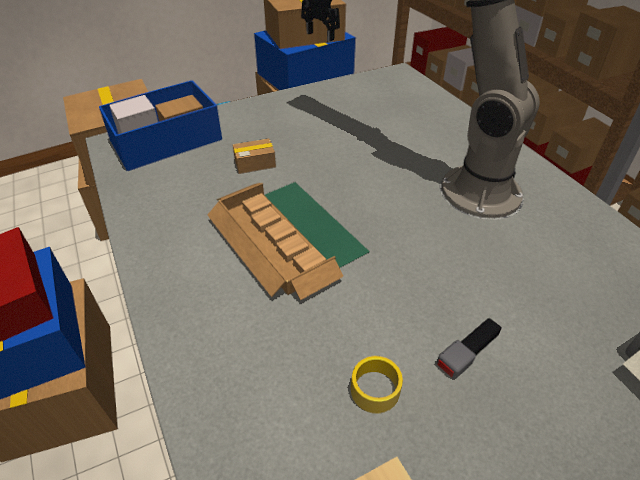

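The top picture shows the carton around (340,185) with its open front facing the robot, the blocks from (388,186) (spot 1) to (296,201) (spot 5), and the mat around (348,230). The tape (165,192), parcel (466,210) and scanner (160,275) are well clear. Next I'll measure the mat and blocks.

```bash
cat > h.py <<'E'
import numpy as np,cv2,pickle
from scipy.spatial.transform import Rotation as R
def K(c): return np.array([[c["fx"],0,c["cx"]],[0,c["fy"],c["cy"]],[0,0,1]]),np.array([c["k1"],0,0,0,0.])
def p2w(c,px,z):
    k,d=K(c);u=cv2.undistortPointsIter(np.float64(px).reshape(-1,1,2),k,d,None,None,(3,50,1e-10)).reshape(-1,2)
    E=c["extrinsics"];r=np.c_[u[:,0],-u[:,1],-np.ones(len(u))]@E[:3,:3].T
    return E[:3,3]+r*((z-E[2,3])/r[:,2])[:,None]
def w2p(c,P):
    k,d=K(c);E=np.linalg.inv(c["extrinsics"]);q=np.atleast_2d(P)@E[:3,:3].T+E[:3,3]
    return cv2.projectPoints(q*[1,-1,-1],np.zeros(3),np.zeros(3),k,d)[0].reshape(-1,2)
E
python3 - <<'E'
from h import *
d=pickle.load(open("d.pkl","rb"))
for n in("top","scene"):
    c=d[n];im=c["color"].astype(int)
    m=((im[:,:,1]>im[:,:,0]+20)&(im[:,:,1]>im[:,:,2]+12)).astype(np.uint8)
    N,l,s,_=cv2.connectedComponentsWithStats(m);i=1+s[1:,4].argmax();ys,xs=np.where(l==i)
    w=p2w(c,np.c_[xs,ys],.003)[:,:2]
    r=cv2.minAreaRect((w*1000).astype(np.float32));print(n,s[i],r,w.mean(0))
c=d["top"]
crop=cv2.resize(c["color"][130:265,255:425,::-1],None,fx=4.5,fy=4.4,interpolation=cv2.INTER_CUBIC)
cv2.imwrite("pics/crop.png",crop)
E
```

```text
top [ 283  201  129   57 4732] ((473.8804016113281, -97.60758972167969), (99.67508697509766, 329.3328552246094), 7.9240641593933105) [ 0.47362506 -0.0968409 ]
scene [ 265  182  104   85 3356] ((475.1651916503906, -96.390625), (98.59554290771484, 329.24334716796875), 7.933462619781494) [ 0.47371029 -0.08613311]
```

View pics/crop.png

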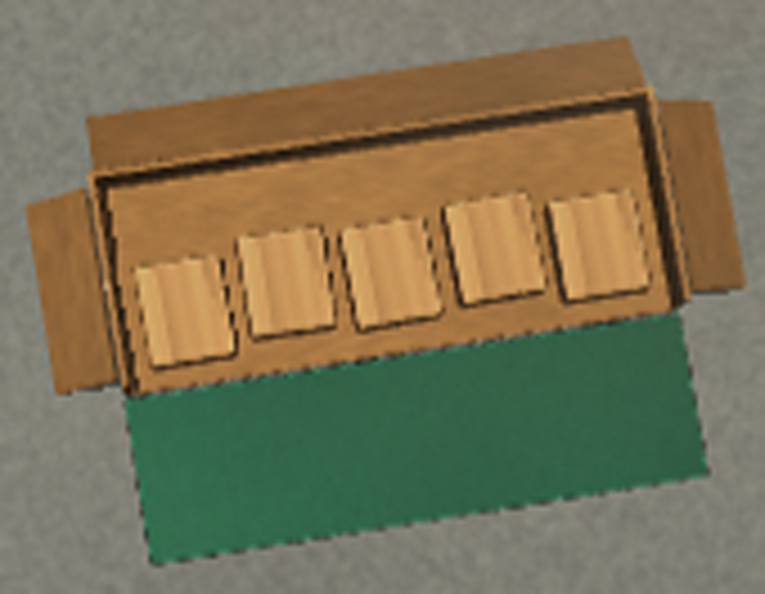

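The crop shows all five blocks, with rear edges at crop (180,263), (282,232), (383,223), (487,198) and (590,195), spots 5 to 1. Both cameras agree on the mat: centre (0.474,-0.097), yaw 7.9°, and its measured size matches the given one.

```bash
cat >> h.py <<'E'
a=np.radians(7.93);C=np.array([.4745,-.097])+.114*np.array([np.cos(a),np.sin(a)])
A=np.array([[np.cos(a),-np.sin(a)],[np.sin(a),np.cos(a)]])
def loc(w): return (np.atleast_2d(w)[:,:2]-C)@A   # world->carton mm-axes
def st(s):
    T=R.from_rotvec(s["ee_rot"]).as_matrix()
    l=loc(s["tool_pos"])[0]*1000
    f=s["wrist_force"];fl=A.T@f[:2]
    G=np.c_[np.r_[A[:,0],0],-np.r_[A[:,1],0],[0,0,-1]]
    print("t",s["clock"],"carton mm",l.round(1),"z",(s["tool_pos"][2]*1000).round(1),"F carton",fl.round(1),f[2].round(1),"w",s["grip_width"].round(3),"turn(tool)",R.from_matrix(T.T@G).as_rotvec().round(3))
    return T
E
python3 - <<'E'
from h import *
from bench import ctrl
c=pickle.load(open("d.pkl","rb"))["top"]
f=lambda P:np.array(P)/[4.5,4.4]+[255,130]-.4
print("rear",loc(p2w(c,f([(180,263),(282,232),(383,223),(487,198),(590,195)]),.029)).round(4)*1000)
print("front",loc(p2w(c,f([(195,360),(294,332),(400,323),(502,298),(605,294)]),.029)).round(4)*1000)
print("wall corners in",loc(p2w(c,f([(100,180),(650,95)]),.045)).round(4)*1000, "C",C)
s=ctrl.read_state();T=st(s)
t=np.r_[C+A@[.040,-.12],.12]
print(t,"d tool",T.T@(t-s["tool_pos"]))
E
```

```text
rear [[ 6.800e+00  1.191e+02]
 [ 1.570e+01  5.830e+01]
 [ 1.180e+01 -1.000e-01]
 [ 1.710e+01 -6.190e+01]
 [ 9.500e+00 -1.212e+02]]
front [[-5.110e+01  1.197e+02]
 [-4.380e+01  6.100e+01]
 [-4.820e+01  1.000e-01]
 [-4.290e+01 -6.040e+01]
 [-5.000e+01 -1.196e+02]]
wall corners in [[  59.5  156.3]
 [  60.  -162.6]] C [ 0.58740986 -0.0812722 ]Traceback (most recent call last):
  File "<stdin>", line 8, in <module>
  File "h.py", line 19, in st
    print("t",s["clock"],"carton mm",l.round(1),"z",(s["tool_pos"][2]*1000).round(1),"F carton",fl.round(1),f[2].round(1),"w",s["grip_width"].round(3),"turn(tool)",R.from_matrix(T.T@G).as_rotvec().round(3))
                                                                                                                              ^^^^^^^^^^^^^^^^^^^^^
AttributeError: 'float' object has no attribute 'round'
```

```bash
sed -i 's/s\["grip_width"\].round(3)/round(s["grip_width"],3)/' h.py
python3 - <<'E'
from h import *
from bench import ctrl
s=ctrl.read_state();T=st(s)
t=np.r_[C+A@[.040,-.12],.12]
print(t,"d tool",T.T@(t-s["tool_pos"]))
E
```

```text
t 0.1 carton mm [-468.8 -479.8] z 201.6 F carton [-0.3  0.1] 0.7 w 0.086 turn(tool) [-0.002  0.     0.157]
[ 0.64358293 -0.19460616  0.12      ] d tool [ 0.55894512 -0.27542995  0.08197921]
```

jog_arm(rows=[[[0.05, -0.025, 0, 0, 0, 0, 1], [0.05, -0.025, 0, 0, 0, 0, 1], [0.05, -0.025, 0, 0, 0, 0, 1], [0.05, -0.025, 0, 0, 0, 0, 1], [0.05, -0.025, 0, 0, 0, 0, 1]]])

```text
clock: 0.72
tool_pos: [0.3931, -0.4278, 0.2022]
ee_rot: [-3.107, -0.463, 0.001]
wrist_force: [1.5, -0.0, -0.6]
grip_width: -0.0
grasp_force: 0.0
```

jog_arm(rows=[[[0.05, -0.025, 0, 0, 0, 0, 1], [0.05, -0.025, 0, 0, 0, 0, 1], [0.05, -0.025, 0, 0, 0, 0, 1], [0.05, -0.025, 0, 0, 0, 0, 1], [0.05, -0.025, 0.02, 0, 0, 0.157, 1]]])

```text
clock: 1.35
tool_pos: [0.5971, -0.2362, 0.1837]
ee_rot: [3.133, 0.21, 0.005]
wrist_force: [-0.4, -0.6, 0.2]
grip_width: -0.0001
grasp_force: 0.0
```

Run:
```python
from h import *
from bench import ctrl
s=ctrl.read_state();T=st(s)
t=np.r_[C+A@[.038,-.12],.10]
print(t,"d tool",T.T@(t-s["tool_pos"]))
```

```text
t 1.35 carton mm [ -11.8 -154.8] z 183.7 F carton [-0.5 -0.5] 0.2 w -0.0 turn(tool) [ 0.002 -0.003 -0.004]
[ 0.64160206 -0.19488208  0.1       ] d tool [ 0.0493605  -0.03515884  0.0837675 ]
```

jog_arm(rows=[[[0.05, -0.035, 0.02, 0, 0, 0, 1], [0, 0, 0.05, 0, 0, 0, 1], [0, 0, 0.05, 0, 0, 0, 1], [0, 0, 0.02, 0, 0, 0, 1], [0, 0, 0, 0, 0, 0, 1]]])

```text
clock: 1.98
tool_pos: [0.6373, -0.1964, 0.0418]
ee_rot: [-3.133, -0.217, 0.004]
wrist_force: [0.1, 0.0, 1.3]
grip_width: 0.0
grasp_force: 0.0
```

```bash
cat > s.py <<'E'
from h import *
from bench import ctrl
st(ctrl.read_state())
E
python3 s.py
```

```text
t 1.975 carton mm [  33.6 -120.9] z 41.8 F carton [ 0.1 -0. ] 1.3 w 0.0 turn(tool) [-0.001  0.003  0.   ]
```

jog_arm(rows=[[[0.004, 0, 0.015, 0, 0, 0, 1], [0, 0, 0.011, 0, 0, 0, 1], [-0.01, 0, 0, 0, 0, 0, 1], [-0.003, 0, 0, 0, 0, 0, 1], [0, 0, 0, 0, 0, 0, 1]]])

```text
clock: 2.6
tool_pos: [0.6294, -0.1982, 0.0177]
ee_rot: [3.133, 0.217, 0.001]
wrist_force: [0.2, 0.7, 0.0]
grip_width: 0.0
grasp_force: 0.0
```

```bash
python3 s.py
```

```text
t 2.6 carton mm [  25.4 -121.6] z 17.7 F carton [0.3 0.7] 0.0 w 0.0 turn(tool) [ 0.001 -0.001 -0.   ]
```

Contact is expected near x=20.5, so I'll creep 2 mm per row.

jog_arm(rows=[[[-0.002, 0, 0.002, 0, 0, 0, 1], [-0.002, 0, 0, 0, 0, 0, 1], [-0.0015, 0, 0, 0, 0, 0, 1], [-0.001, 0, 0, 0, 0, 0, 1], [0, 0, 0, 0, 0, 0, 1]]])

```text
clock: 3.22
tool_pos: [0.623, -0.1986, 0.0151]
ee_rot: [3.134, 0.218, 0.0]
wrist_force: [0.5, 0.8, 0.4]
grip_width: -0.0001
grasp_force: 0.0
```

```bash
python3 s.py
```

```text
t 3.225 carton mm [  19.1 -121.1] z 15.1 F carton [0.6 0.7] 0.4 w -0.0 turn(tool) [ 0. -0.  0.]
```

jog_arm(rows=[[[-0.0015, 0, 0, 0, 0, 0, 1], [-0.0015, 0, 0, 0, 0, 0, 1], [-0.001, 0, 0, 0, 0, 0, 1], [-0.001, 0, 0, 0, 0, 0, 1], [0, 0, 0, 0, 0, 0, 1]]])

```text
clock: 3.85
tool_pos: [0.618, -0.1993, 0.015]
ee_rot: [3.134, 0.218, -0.0]
wrist_force: [-0.7, 0.2, 1.1]
grip_width: 0.0003
grasp_force: 0.0
```

```bash
python3 s.py
```

```text
t 3.85 carton mm [  14.  -121.1] z 15.0 F carton [-0.7  0.3] 1.1 w 0.0 turn(tool) [0. 0. 0.]
```

No force yet, so either this block is sliding or contact comes later than I worked out. I'll go 5 mm further and compare pictures.

jog_arm(rows=[[[-0.001, 0, 0, 0, 0, 0, 1], [-0.0015, 0, 0, 0, 0, 0, 1], [-0.0015, 0, 0, 0, 0, 0, 1], [-0.001, 0, 0, 0, 0, 0, 1], [0, 0, 0, 0, 0, 0, 1]]])

```text
clock: 4.47
tool_pos: [0.613, -0.2, 0.0151]
ee_rot: [3.134, 0.218, -0.0]
wrist_force: [0.7, 0.1, 0.7]
grip_width: -0.0003
grasp_force: 0.0
```

Run:
```python
from h import *
from bench import ctrl
st(ctrl.read_state())
t=ctrl.camera("top")["color"];s=ctrl.camera("scene")["color"]
g=lambda im:cv2.resize(im[:,:,::-1],(400,400),interpolation=cv2.INTER_CUBIC)
d=pickle.load(open("d.pkl","rb"))["scene"]["color"]
cv2.imwrite("pics/c1.png",np.hstack([g(d[170:300,200:345]),g(s[170:300,200:345])]))
```

```text
t 4.475 carton mm [   9.  -121.1] z 15.1 F carton [ 0.7 -0. ] 0.7 w -0.0 turn(tool) [0. 0. 0.]
```

View pics/c1.png

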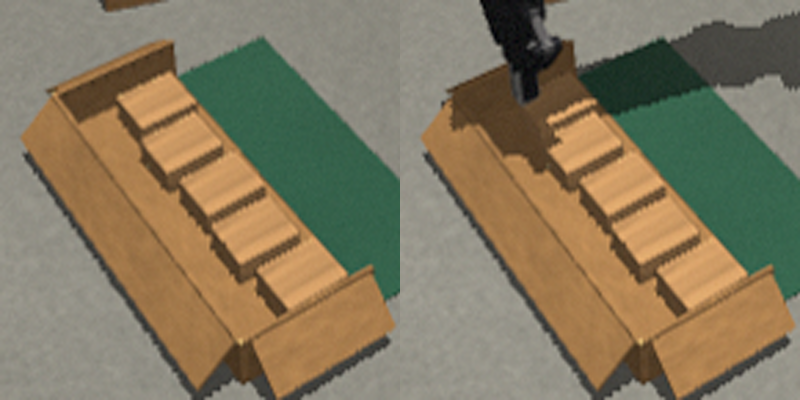

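The block is half in shadow, so the picture alone doesn't settle it. The TCP is at x=9, already past the block's old rear face at 9.5, with almost no force. That means block 1 slides: it's the loose one. I'll push it on, watching the force.

jog_arm(rows=[[[-0.002, 0, 0, 0, 0, 0, 1], [-0.003, 0, 0, 0, 0, 0, 1], [-0.003, 0, 0, 0, 0, 0, 1], [-0.003, 0, 0, 0, 0, 0, 1], [-0.002, 0, 0, 0, 0, 0, 1]]])

```text
clock: 5.2
tool_pos: [0.6, -0.2019, 0.0151]
ee_rot: [3.134, 0.218, -0.0]
wrist_force: [0.0, -0.8, 0.4]
grip_width: 0.0002
grasp_force: 0.0
```

Run:
```python
from h import *
from bench import ctrl
st(ctrl.read_state())
c=ctrl.camera("top")
cv2.imwrite("pics/c2.png",cv2.resize(c["color"][130:265,255:425,::-1],None,fx=4.5,fy=4.4,interpolation=cv2.INTER_CUBIC))
```

```text
t 5.2 carton mm [  -4.2 -121.2] z 15.1 F carton [-0.1 -0.8] 0.4 w 0.0 turn(tool) [0. 0. 0.]
```

View pics/c2.png

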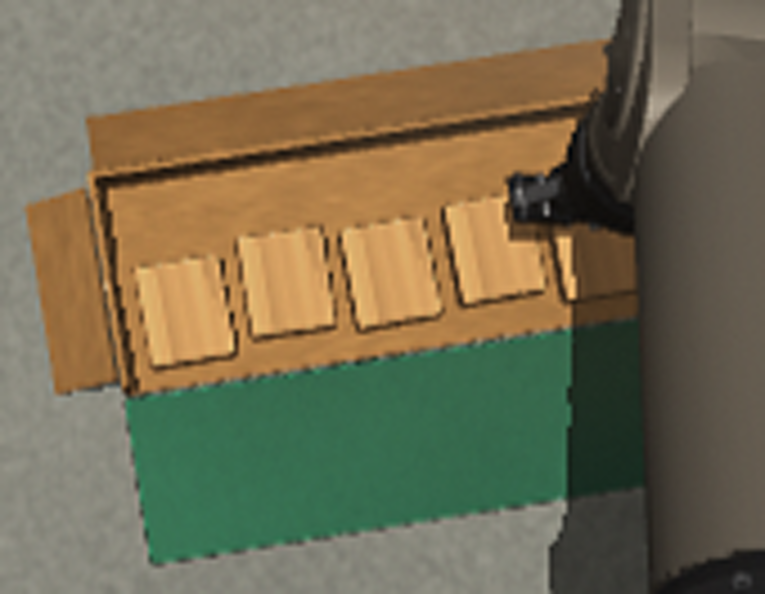

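Block 1's front edge is still at crop row 298, so it has not moved, which contradicts my reading. I'll project the TCP into both views to see where the fingers really are.

Run:
```python
from h import *
from bench import ctrl
s=ctrl.read_state();T=R.from_rotvec(s["ee_rot"]).as_matrix()
t,c=ctrl.camera("top"),ctrl.camera("scene")
def dr(cam,x0,x1,y0,y1,fx):
    im=cv2.resize(cam["color"][y0:y1,x0:x1,::-1],None,fx=fx,fy=fx,interpolation=cv2.INTER_CUBIC)
    for P,col in [((0,0,0),(0,0,255)),((.011,.0145,0),(255,0,0)),((-.011,.0145,0),(255,0,0)),((.011,-.0145,0),(255,0,255)),((-.011,-.0145,0),(255,0,255)),((0,0,-.073),(0,255,255)),((0,-.0425,-.073),(255,255,0)),((0,.0425,-.073),(255,255,0))]:
        p=w2p(cam,s["tool_pos"]+T@np.array(P))[0];q=tuple(int(v) for v in (p-[x0,y0]+.5)*fx);cv2.circle(im,q,3,col,-1)
    for j in range(5):
        Q=[np.r_[C+A@[x,y],.029] for x in(-.046,.014) for y in (-.145+.06*j,-.095+.06*j)]
        for p in w2p(cam,Q): cv2.circle(im,tuple(int(v) for v in (p-[x0,y0]+.5)*fx),2,(255,255,255),-1)
    return im
a=dr(t,330,430,130,230,4);b=dr(c,200,300,110,210,4)
cv2.imwrite("pics/c3.png",np.hstack([a,b]))
```

```text
(no output)
```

View pics/c3.png

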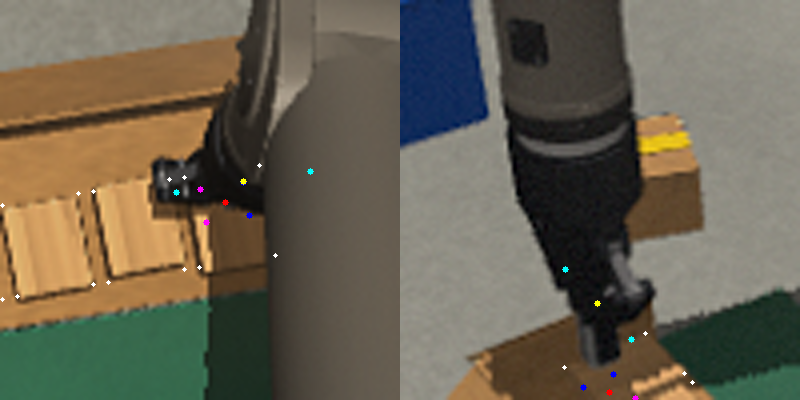

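The TCP is marked at (609,391) in the scene view, but the visible fingertip ends at about (600,362). The fingers therefore look 10–25 mm higher than reported and passed over the block. I'll go back over the trench and lower until the floor is felt, which gives the true height offset.

jog_arm(rows=[[[0.02, 0, 0, 0, 0, 0, 1], [0.02, 0, 0, 0, 0, 0, 1], [0, 0, 0.002, 0, 0, 0, 1], [0, 0, 0.002, 0, 0, 0, 1], [0, 0, 0.001, 0, 0, 0, 1]]])

```text
clock: 5.98
tool_pos: [0.6386, -0.1967, 0.0096]
ee_rot: [3.134, 0.217, -0.002]
wrist_force: [-1.1, -1.0, -0.8]
grip_width: 0.0001
grasp_force: 0.0
```

jog_arm(rows=[[[0, 0, 0.001, 0, 0, 0, 1], [0, 0, 0.001, 0, 0, 0, 1], [0, 0, 0.001, 0, 0, 0, 1], [0, 0, 0.001, 0, 0, 0, 1], [0, 0, 0, 0, 0, 0, 1]]])

```text
clock: 6.6
tool_pos: [0.6398, -0.1962, 0.006]
ee_rot: [3.134, 0.218, -0.0]
wrist_force: [0.0, 1.1, 0.5]
grip_width: -0.0001
grasp_force: 0.0
```

Run:
```python
from h import *
from bench import ctrl
s=ctrl.read_state();st(s)
for n in("scene",):
    c=ctrl.camera(n);p=w2p(c,s["tool_pos"])[0];print(p)
    x0,y0=200,110
    im=cv2.resize(c["color"][y0:y0+130,x0:x0+160,::-1],None,fx=4.5,fy=4.5,interpolation=cv2.INTER_CUBIC)
    im=np.uint8(255*(im/255.)**.5)
    cv2.circle(im,tuple(int(v) for v in (p-[x0,y0]+.5)*4.5),3,(0,0,255),-1)
    cv2.imwrite("pics/c4.png",im)
```

```text
t 6.6 carton mm [  36. -121.] z 6.0 F carton [0.2 1. ] 0.5 w -0.0 turn(tool) [0.    0.    0.001]
[238.3619202  216.41422771]
```

View pics/c4.png

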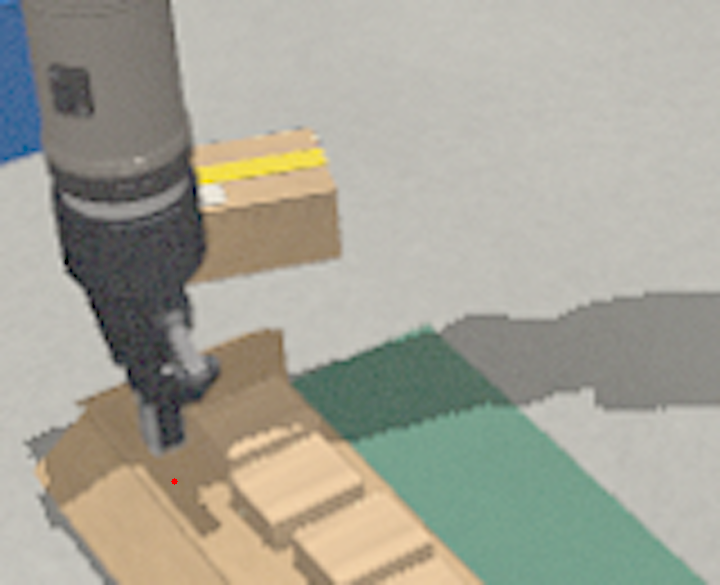

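The block row is unmoved, with block 1's lit strip still around (265,440). The tip ends at (163,452), above its marker at (174,481). I'll keep lowering in small steps to feel the floor.

jog_arm(rows=[[[0, 0, 0.001, 0, 0, 0, 1], [0, 0, 0.001, 0, 0, 0, 1], [0, 0, 0.001, 0, 0, 0, 1], [0, 0, 0.001, 0, 0, 0, 1], [0, 0, 0, 0, 0, 0, 1]]])

```text
clock: 7.28
tool_pos: [0.6398, -0.1962, 0.0019]
ee_rot: [3.134, 0.218, -0.0]
wrist_force: [-0.6, 0.1, 0.4]
grip_width: -0.0001
grasp_force: 0.0
```

The reported z is 2 mm, below the 5 mm floor, with no contact. The reported height is biased, so I'll continue down.

jog_arm(rows=[[[0, 0, 0.001, 0, 0, 0, 1], [0, 0, 0.001, 0, 0, 0, 1], [0, 0, 0.001, 0, 0, 0, 1], [0, 0, 0.001, 0, 0, 0, 1], [0, 0, 0, 0, 0, 0, 1]]])

```text
clock: 7.9
tool_pos: [0.6398, -0.1962, -0.0021]
ee_rot: [3.134, 0.218, -0.0]
wrist_force: [-0.3, -0.2, -0.7]
grip_width: 0.0
grasp_force: 0.0
```

jog_arm(rows=[[[0, 0, 0.001, 0, 0, 0, 1], [0, 0, 0.001, 0, 0, 0, 1], [0, 0, 0.001, 0, 0, 0, 1], [0, 0, 0.001, 0, 0, 0, 1], [0, 0, 0, 0, 0, 0, 1]]])

```text
clock: 8.52
tool_pos: [0.6398, -0.1962, -0.0061]
ee_rot: [3.134, 0.218, -0.0]
wrist_force: [0.1, 0.5, 0.3]
grip_width: 0.0
grasp_force: 0.0
```

jog_arm(rows=[[[0, 0, 0.001, 0, 0, 0, 1], [0, 0, 0.001, 0, 0, 0, 1], [0, 0, 0.001, 0, 0, 0, 1], [0, 0, 0.001, 0, 0, 0, 1], [0, 0, 0, 0, 0, 0, 1]]])

```text
clock: 9.15
tool_pos: [0.6398, -0.1962, -0.0101]
ee_rot: [3.134, 0.218, -0.0]
wrist_force: [-0.6, -0.5, -0.6]
grip_width: -0.0003
grasp_force: 0.0
```

jog_arm(rows=[[[0, 0, 0.001, 0, 0, 0, 1], [0, 0, 0.001, 0, 0, 0, 1], [0, 0, 0.001, 0, 0, 0, 1], [0, 0, 0.001, 0, 0, 0, 1], [0, 0, 0, 0, 0, 0, 1]]])

```text
clock: 9.78
tool_pos: [0.6398, -0.1962, -0.0141]
ee_rot: [3.134, 0.218, -0.0]
wrist_force: [-0.2, -0.1, 0.4]
grip_width: -0.0002
grasp_force: 0.0
```

The image offset of about 22 mm puts the true tip height near 8 mm now, low enough to push. I'll push block 1 towards -x.

jog_arm(rows=[[[-0.005, 0, 0, 0, 0, 0, 1], [-0.004, 0, 0, 0, 0, 0, 1], [-0.002, 0, 0, 0, 0, 0, 1], [-0.001, 0, 0, 0, 0, 0, 1], [0, 0, 0, 0, 0, 0, 1]]])

```text
clock: 10.4
tool_pos: [0.628, -0.1979, -0.0139]
ee_rot: [3.134, 0.218, 0.0]
wrist_force: [0.1, 0.5, -0.3]
grip_width: 0.0002
grasp_force: 0.0
```

jog_arm(rows=[[[-0.001, 0, 0, 0, 0, 0, 1], [-0.001, 0, 0, 0, 0, 0, 1], [-0.001, 0, 0, 0, 0, 0, 1], [-0.001, 0, 0, 0, 0, 0, 1], [0, 0, 0, 0, 0, 0, 1]]])

```text
clock: 11.02
tool_pos: [0.6241, -0.1984, -0.0139]
ee_rot: [3.134, 0.218, 0.0]
wrist_force: [-0.4, -0.2, -0.3]
grip_width: -0.0001
grasp_force: 0.1
```

```bash
python3 s.py
```

```text
t 11.025 carton mm [  20.1 -121.1] z -13.9 F carton [-0.5 -0.2] -0.3 w -0.0 turn(tool) [ 0. -0.  0.]
```

jog_arm(rows=[[[-0.001, 0, 0, 0, 0, 0, 1], [-0.001, 0, 0, 0, 0, 0, 1], [-0.001, 0, 0, 0, 0, 0, 1], [0, 0, 0, 0, 0, 0, 1], [0, 0, 0, 0, 0, 0, 1]]])

```text
clock: 11.65
tool_pos: [0.6242, -0.1982, -0.0135]
ee_rot: [3.133, 0.219, 0.01]
wrist_force: [7.4, 0.7, -4.8]
grip_width: 0.0002
grasp_force: 3.3
```

jog_arm(rows=[[[-0.001, 0, 0, 0, 0, 0, 1], [-0.001, 0, 0, 0, 0, 0, 1], [-0.001, 0, 0, 0, 0, 0, 1], [0, 0, 0, 0, 0, 0, 1], [0, 0, 0, 0, 0, 0, 1]]])

```text
clock: 12.28
tool_pos: [0.6243, -0.1981, -0.013]
ee_rot: [3.133, 0.22, 0.019]
wrist_force: [11.4, 0.6, -7.4]
grip_width: -0.0003
grasp_force: 5.7
```

Block 1 holds at x=20 with 11 N on it, so it is glued, and the arm gives about 2 N per mm. On to block 2.

jog_arm(rows=[[[0.023, 0, 0, 0, 0, 0, 1], [0, -0.03, 0, 0, 0, 0, 1], [0, -0.029, 0, 0, 0, 0, 1], [0, 0, 0, 0, 0, 0, 1], [-0.007, 0, 0, 0, 0, 0, 1]]])

```text
clock: 12.9
tool_pos: [0.6256, -0.1397, -0.0139]
ee_rot: [3.133, 0.218, -0.0]
wrist_force: [-0.3, 0.2, 0.8]
grip_width: 0.0001
grasp_force: 0.0
```

jog_arm(rows=[[[-0.002, 0, 0, 0, 0, 0, 1], [-0.002, 0, 0, 0, 0, 0, 1], [-0.002, 0, 0, 0, 0, 0, 1], [-0.002, 0, 0, 0, 0, 0, 1], [0, 0, 0, 0, 0, 0, 1]]])

```text
clock: 13.52
tool_pos: [0.6176, -0.1398, -0.014]
ee_rot: [3.134, 0.218, -0.0]
wrist_force: [-0.9, 0.7, 0.2]
grip_width: -0.0002
grasp_force: 0.0
```

```bash
python3 s.py
```

```text
t 13.525 carton mm [ 21.8 -62.1] z -14.0 F carton [-0.8  0.8] 0.2 w -0.0 turn(tool) [0. 0. 0.]
```

At x=21.8 it is 5–6 mm past the expected contact with no resistance. I'll push further and check with a picture.

jog_arm(rows=[[[-0.003, 0, 0, 0, 0, 0, 1], [-0.003, 0, 0, 0, 0, 0, 1], [-0.003, 0, 0, 0, 0, 0, 1], [-0.003, 0, 0, 0, 0, 0, 1], [0, 0, 0, 0, 0, 0, 1]]])

```text
clock: 14.15
tool_pos: [0.6054, -0.1415, -0.014]
ee_rot: [3.134, 0.218, -0.001]
wrist_force: [0.4, 0.5, 0.1]
grip_width: 0.0003
grasp_force: 0.0
```

Run:
```python
from h import *
from bench import ctrl
st(ctrl.read_state())
t=ctrl.camera("top")["color"][130:265,255:425,::-1];s=ctrl.camera("scene")["color"][130:300,200:345,::-1]
g=lambda im:np.uint8(255*(cv2.resize(im,(400,450),interpolation=cv2.INTER_CUBIC)/255.)**.6)
cv2.imwrite("pics/c5.png",np.hstack([g(t),g(s)]))
```

```text
t 14.15 carton mm [  9.5 -62.2] z -14.0 F carton [0.4 0.4] 0.1 w 0.0 turn(tool) [0.    0.001 0.   ]
```

View pics/c5.png

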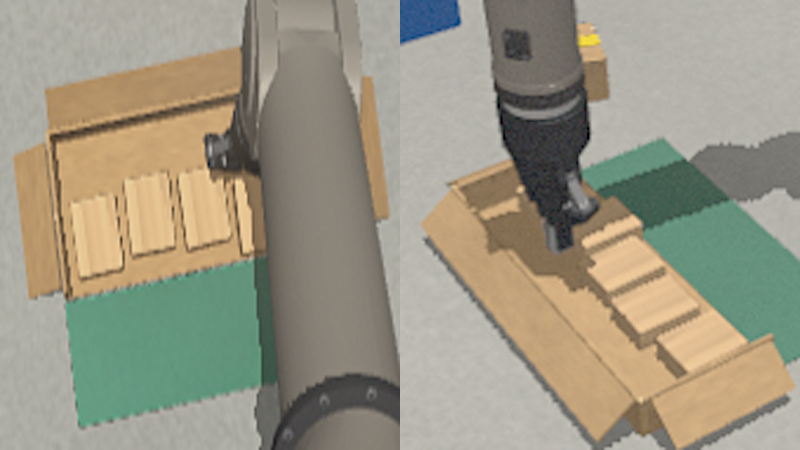

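Block 2 has slid forward: its lit edge around (620,225) in the right panel now stands ahead of the row. It's the loose one, so I'll push it out.

jog_arm(rows=[[[-0.005, 0, 0, 0, 0, 0, 1], [-0.005, 0, 0, 0, 0, 0, 1], [-0.005, 0, 0, 0, 0, 0, 1], [-0.005, 0, 0, 0, 0, 0, 1], [-0.005, 0, 0, 0, 0, 0, 1]]])

```text
clock: 14.88
tool_pos: [0.5808, -0.1449, -0.0139]
ee_rot: [3.134, 0.218, 0.0]
wrist_force: [0.9, -0.1, -0.7]
grip_width: 0.0005
grasp_force: 0.3
```

jog_arm(rows=[[[-0.005, 0, 0, 0, 0, 0, 1], [-0.005, 0, 0, 0, 0, 0, 1], [-0.005, 0, 0, 0, 0, 0, 1], [-0.005, 0, 0, 0, 0, 0, 1], [-0.005, 0, 0, 0, 0, 0, 1]]])

```text
clock: 15.5
tool_pos: [0.5559, -0.1484, -0.0141]
ee_rot: [3.134, 0.218, -0.001]
wrist_force: [0.3, 0.1, -0.5]
grip_width: -0.0
grasp_force: 0.2
```

jog_arm(rows=[[[-0.005, 0, 0, 0, 0, 0, 1], [-0.005, 0, 0, 0, 0, 0, 1], [-0.005, 0, 0, 0, 0, 0, 1], [-0.005, 0, 0, 0, 0, 0, 1], [-0.005, 0, 0, 0, 0, 0, 1]]])

```text
clock: 16.12
tool_pos: [0.5313, -0.1518, -0.0139]
ee_rot: [3.134, 0.218, 0.0]
wrist_force: [-0.1, 0.9, 0.1]
grip_width: -0.0
grasp_force: 0.2
```

```bash
python3 s.py
```

```text
t 16.125 carton mm [-65.3 -62.2] z -13.9 F carton [-0.   0.9] 0.1 w -0.0 turn(tool) [ 0. -0.  0.]
```

jog_arm(rows=[[[-0.003, 0, 0, 0, 0, 0, 1], [-0.001, 0, 0, 0, 0, 0, 1], [0.008, 0, 0, 0, 0, 0, 1], [0, 0, -0.05, 0, 0, 0, 1], [0, 0, -0.05, 0, 0, 0, 1]]])

```text
clock: 16.75
tool_pos: [0.5359, -0.1508, 0.0868]
ee_rot: [-3.133, -0.219, 0.002]
wrist_force: [0.2, 0.5, 0.6]
grip_width: -0.0002
grasp_force: 0.0
```

jog_arm(rows=[[[0, 0, -0.06, 0, 0, 0, 1], [0, 0.03, -0.05, 0, 0, 0, 1], [0, 0.06, 0, 0, 0, 0, 1], [0, 0.06, 0, 0, 0, 0, 1], [0, 0.06, 0, 0, 0, 0, 1]]])

```text
clock: 17.38
tool_pos: [0.5656, -0.3608, 0.1965]
ee_rot: [3.133, 0.219, 0.002]
wrist_force: [0.2, 0.3, -0.3]
grip_width: 0.0004
grasp_force: 0.0
```

jog_arm(rows=[[[-0.02, 0.05, 0, 0, 0, 0, 1], [-0.02, 0.05, 0, 0, 0, 0, 1], [-0.02, 0.05, 0, 0, 0, 0, 1], [0, 0.03, 0, 0, 0, 0, 1], [0, 0, 0, 0, 0, 0, 1]]])

```text
clock: 18.0
tool_pos: [0.5289, -0.5488, 0.1949]
ee_rot: [3.134, 0.212, -0.002]
wrist_force: [-0.6, 0.4, -0.6]
grip_width: 0.0
grasp_force: 0.0
```

Run:
```python
from h import *
from bench import ctrl
st(ctrl.read_state())
c=ctrl.camera("top");o=pickle.load(open("d.pkl","rb"))["top"]["color"]
for n,(x,X,y,Y) in dict(tape=(140,190,168,215),scanner=(140,185,238,310),parcel=(440,490,180,240)).items():
    print(n,(np.abs(c["color"][y:Y,x:X].astype(int)-o[y:Y,x:X]).max(2)>40).sum())
cv2.imwrite("pics/c6.png",cv2.resize(c["color"][130:265,255:425,::-1],None,fx=4.5,fy=4.4,interpolation=cv2.INTER_CUBIC))
```

```text
t 18.0 carton mm [-122.4 -455. ] z 194.9 F carton [-0.5  0.5] -0.6 w 0.0 turn(tool) [ 0.001  0.001 -0.003]
tape 0
scanner 0
parcel 125
```

View pics/c6.png

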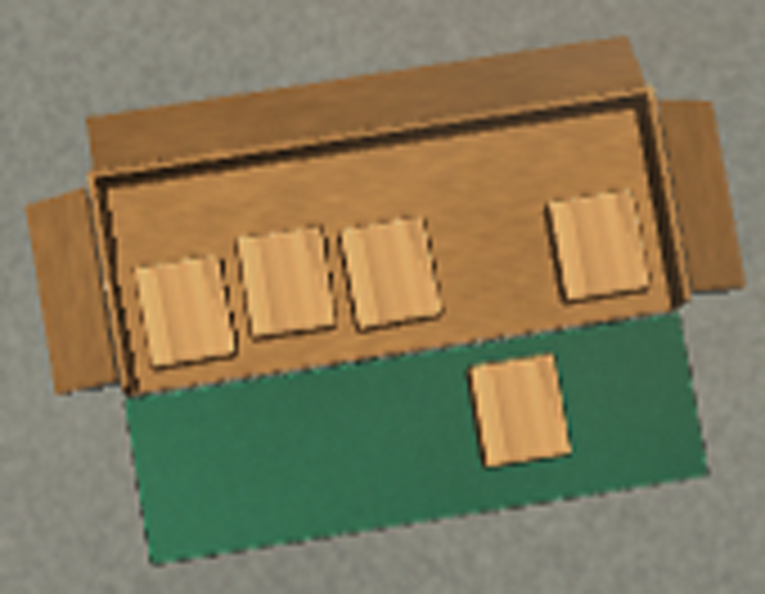

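The block lies fully on the mat at crop (520,410), with green visible all round it and place 2 empty. The pixels that changed in the parcel window are most likely the arm's shadow: the arm passed about 0.14 m above it with no force reading. Handing in.

```bash
python3 -c "
from bench import ctrl
print(ctrl.job_done())"
```

```text
the job is handed in; nothing more can be done
None
```

The loose block was number 2; it is out of the carton and lying on the green mat, clear of the carton, and the job is handed in at about 18 s (no verdict was returned). The highest wrist force I read was about 14 N; tape and scanner looked unchanged from above, while some pixels around the parcel changed, which I took for arm shadow and did not check further.

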